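# Release a sensor module from its spring finger and pack it in the case

## Task

Swing the fixture's spring-loaded hold-down finger up until it snaps over and stays up by itself, then lift the sensor module out of the fixture and set it down gently in the pocket of the open instrument case, block upwards and fully seated so that nothing stands above the rim. Then close the case lid fully. Leave the finger up, and do not disturb the other things on the bench.

Things in the scene. Friction and masses are not known exactly. Their poses are not given: they have to be found in the camera images.
- fixture: Dark steel slotted base plate, fixed, 240 (x) x 130 (y) x 16 mm high; origin at the centre of its underside, z up. The module lies on it between low steel stops (8 mm high, at its -x end and both y sides, 3 mm of play). The finger's foot presses on the module's plate at x = +10 mm. The finger's grey post stands at x = +85 mm, 32 mm wide in y, its top 56 mm above the bench.
- finger (a joint): Angle of the steel hold-down finger, rad: 0 = down, pressing on the module's plate with about 5 N; grows as the handle bar rises and swings towards the fixture's +x; stop at 1.5 (up). Its over-centre spring pushes it down below about 0.75 rad; above that it flips it up and keeps it at the stop. Raising the bar takes about 6 N at first, less later.
- finger_bar (a point): Centre of the finger's black handle bar: round, 16 mm in diameter, 44 mm long along the fixture's y. Finger down: 75 mm above the bench, at the fixture's x = +15 mm. A 12 mm wide riser carries it at its middle, on the 14 mm wide finger beam 17 mm below the bar's underside; the bar's ends are free: it can be pinched end to end or across, or lifted from below.
- finger_pivot (a point): Point on the finger's hinge axis, which lies along the fixture's y axis: 85 mm to +x of the fixture's origin and 45 mm above the bench. With the finger down the bar is 70 mm to -x of and 30 mm above this point.
- module_grip (a point): Centre of the finned aluminium block of the loose sensor module, 0.2 to 0.4 kg: the block is 56 (x) x 36 (y) x 28 mm high and stands on an aluminium plate 120 (x) x 64 (y) x 6 mm thick. This point is 20 mm above the plate's underside and 14 mm below the block's top; z is up. The plate's centre lies 25 mm to +x of it. At the start the module's axes run along the fixture's.
- module_mid (a point): Centre of the underside of the module's plate; same axes as module_grip.
- case_pocket (a point): Centre of the floor of the pocket in the grey case's black insert: 128 (y) x 72 (x) mm, 14 mm deep, its floor 6 mm above the bench. The module's plate fits with 4 mm to spare all round, long side along y, either way round. The case is fixed, 140 (x) x 190 (y) mm, walls 6 mm, its rim 48 mm above the bench. Axes are the case's: lid hinge on its +x side, free (latch) side on -x.
- lid (a joint): Angle of the case lid, rad: 0 = shut, grows as it opens; it starts standing open past upright (1.6 to 1.85; stop at 1.95). Stiff friction hinge: the lid stays where it is left and takes up to about 5 N at 100 mm from the hinge to move, so it must be pushed all the way down.
- lid_hinge (a point): Middle of the lid's hinge line: on the case's +x rim, 70 mm to +x of the pocket's centre, 48.5 mm above the bench; the hinge line runs along the case's y axis. The lid is a flat panel 190 mm wide, 144 mm from hinge to free edge, 8 mm thick, on the upper side of this line when shut.
- lid_edge (a point): Middle of the lid's free edge, on its outer face (the face on top when shut, turned away from the case when open).
- screwdriver: Bystander: a loose screwdriver lying beyond the work; leave alone.
- tin: Bystander: a loose round steel tin, 66 mm in diameter, 70 mm high; leave alone.
- clamp_knob: Bystander: a loose black clamp knob 60 mm in diameter standing with its stud up, 75 mm high; leave alone.

How it is judged:
By the outcome, as a careful person would: the job done as asked, in the order asked, and still so for the second after the job is handed in, with the robot touching nothing.
It also fails if it takes over 72 s, if anything falls off the work surface, if the arm or the gripper's body presses on something with over 40 N, if the wrist force passes 120 N, or if a joint passes its speed limit or range.

## Robot

A 7-joint arm with a two-finger parallel gripper is mounted at the origin on the work surface. World frame = base frame: x ahead of the robot, y to its left, z up, the work surface at z = 0. Lengths are in m, angles in rad, forces in N, time in s.
With the tool pointing down it reaches from about 0.4 to 0.875 m from the base axis. Payload 6.5 kg.
Tool frame: the origin (TCP) lies on the centre line of the jaws, within the pads' length; the fingertips stand 22 mm ahead of it and the grasp point (between the pads) lies 3 mm ahead of it (env.nose_length is the distance from the TCP to the fingertips, in m); y points along the fingers, x is the direction in which the jaws open and shut, and the axes are right-handed (so a half turn about y gives the same grasp; the last joint's range is limited). The gripper opens to 88 mm and grips with 3 to 60 N. Pads are 18 mm wide; open, the fingers measure 123 mm over their backs; the gripper's body (75 mm by 187 mm) begins 45 mm behind the grasp point.
Start: joints at [-1.217, 0.536, -0.004, 1.538, 0.003, 1.067, -0.071], TCP at [0.265, 0.594, 0.261] pointing down, gripper open.
Joint ranges: [-2.7, 2.7], [-0.37, 2.16], [-1.27, 1.26], [0.24, 2.4], [-1.31, 4.45], [0.19, 1.91], [-2.76, 2.76]. Speed limits (rad/s): [2.39, 2.39, 3.14, 3.14, 3.14, 3.14, 3.14].

## Interface

Orientations are given as a rotation vector (axis times angle).
In Python, from workcell import telemetry, eyes, ticket, nets, env gives the robot as it stands. The module is installed in compiled form; this text tells all that it offers.
- The arm moves only by the shell command python3 -m crank 'ROWS' [FORCE]. ROWS is JSON, one flat list of numbers, 7 for each row, row after row: the shift along the tool's x, y, z in cm, then the turn, a rotation vector about the tool's x, y, z in rad, then the closure in counts, from 0 (fully open) to 255 (shut). A call has 1 to 20 rows; each row is the pose to reach, as a shift and turn from the pose measured when the call began, along the tool's axes at that moment; what a row does not reach only later rows make up. A row lasts 1/12 s, in which the tool goes at most 41.7 mm and 7.16 degrees, less where a joint would pass 70% of its speed; a pose out of reach is approached as far as the arm can. A call with a gripper value outside its range is refused whole. The fingers move at their own pace and stop on an object; FORCE is the grip in N (left out, the last holds). Time passes only in rows, so rows that repeat a pose let the fingers close. It gives the time, the measured TCP pose, the force and the opening at its end, in the units of the state.
- telemetry.get_state(): the state, without advancing time (a new reading comes with each control period).
- eyes.read_camera(name): name is "scene" or "top" or "wrist"; returns a dict with "frame" (400x640x3 uint8, blue, green, red), "z_map" (400x640 float32, m along the optical axis (not along the pixel's ray), 0 where there is no reading), "fx", "fy", "cx", "cy" (pixels), "world_from_camera" (4x4, takes a point from camera to world coordinates). Camera axes: x right, y down, z forward; pixel columns grow to the right and rows downward; lengths in m; the calibration is good to about 2 mm. A picture is of the moment at which its call begins.
- ticket.close_job(): hands the job in, once; it reports no verdict.
Trained networks look in a picture, given as the dict that the camera call returned (one of the last four; its "shot" number tells which), for a name from the list of things; names that differ only in an ending like _2 or _b are one class to them, and where a whole thing is asked for, a point or a joint stands for the part that bears it (a point fixed in the world has none). Each returns a list of dicts, best first, with "score" (0 to 1); they miss things now and then, are a little off and sometimes report something else, mostly with a low value. They report only what shows in the picture. A call takes as long as a camera call.
- nets.cut_out(picture, query): "region" (400x640 bool, what is visible of it) and "extent" ([left, top, right, bottom] in pixels, round what is visible of it).
The state is a dict: "clock": time; "qpos": joint angles; "joint_velocities": joint speeds; "joint_torque": joint torques, N m; "eef_pos": TCP position; "ee_rot": TCP orientation; "wrist_force": force on the tool from outside, world axes, zero at the start; "wrist_torque": the same for the moment, N m; "grip_width": opening from 0.0 (shut) to 1.0 (fully open).
Only numpy, scipy, OpenCV 4.12 (cv2) and the standard library are available. Lean on these libraries where they do the work, as an engineer would, in place of code of your own. Each camera call takes 0.05 s, during which the arm holds its last target. There are 200 camera calls.

## Working session

There is one attempt and no reset: what is moved stays moved. The work goes in short steps, Python scripts to look and compute and a shell command to move; the robot and the scene stay as the last step left them, time stands still between calls to the robot, and variables do not carry over. Pictures are saved under pics/ and viewed, about 8 in all and at most 12, crops included, and the job is handed in when it is done.

```bash
mkdir -p pics
cat > h.py <<'E'
import numpy as np, cv2
from scipy.spatial.transform import Rotation as R
from workcell import telemetry, eyes, ticket, nets, env
def cloud(p):
    z=p["z_map"]; v,u=np.mgrid[0:400,0:640]
    c=np.stack([(u-p["cx"])/p["fx"]*z,(v-p["cy"])/p["fy"]*z,z],-1)
    T=p["world_from_camera"]; w=c@T[:3,:3].T+T[:3,3]; w[z<=0]=np.nan
    return w
def st():
    s=telemetry.get_state(); r=R.from_rotvec(s["ee_rot"])
    return s,np.array(s["eef_pos"]),r
def to_tool(pos,rot=None):
    s,p,r=st(); d=r.inv().apply(np.array(pos)-p)*100
    t=(r.inv()*rot).as_rotvec() if rot is not None else np.zeros(3)
    return np.round(d,2),np.round(t,3)
E
python3 - <<'E'
from h import *
s,p,r=st(); print(s); print(r.as_matrix().round(3))
for n in("scene","top"):
    c=eyes.read_camera(n); cv2.imwrite(f"pics/{n}0.png",c["frame"]); w=cloud(c)
    np.save(f"{n}0.npy",w)
    print(n,c["world_from_camera"].round(3).tolist(),c["fx"])
    for q in("fixture","finger","module_grip","case_pocket","lid","screwdriver","tin","clamp_knob"):
        try:
            for d in nets.cut_out(c,q)[:2]:
                m=d["region"]; x=w[m]; x=x[~np.isnan(x[:,0])]
                print(q,round(d["score"],2),d["extent"],np.median(x,0).round(3),np.percentile(x,2,axis=0).round(3),np.percentile(x,98,axis=0).round(3))
        except Exception as e: print(q,e)
E
```

```text
{'clock': 0.0, 'qpos': array([-1.21721603,  0.53718585, -0.0044917 ,  1.53886141,  0.00260436,
        1.0673006 , -0.07122124]), 'joint_velocities': array([-1.32289781e-03, -5.77440296e-05, -2.21021298e-03, -1.29923012e-03,
        2.32321358e-04,  6.84746252e-04,  1.24853016e-03]), 'joint_torque': array([-6.44675420e-04, -5.70967805e+01,  9.90325324e-01, -2.51600862e+01,
       -5.63141517e-02,  1.79721887e-02,  1.54870177e-04]), 'eef_pos': array([0.26466289, 0.59304357, 0.25983036]), 'ee_rot': array([-1.38006489, -0.89372599,  0.89604048]), 'wrist_force': array([0.13092445, 0.45658394, 0.3656269 ]), 'wrist_torque': array([ 0.01433006,  0.01881249, -0.00219939]), 'grip_width': 1.0008186670476358}
[[ 0.407 -0.001 -0.913]
 [ 0.913 -0.002  0.407]
 [-0.002 -1.    -0.   ]]
scene [[0.606, 0.421, -0.675, 1.276], [0.795, -0.301, 0.526, -0.514], [0.019, -0.856, -0.517, 0.61], [0.0, 0.0, 0.0, 1.0]] 474.7233290834025
fixture 0.86 [166.8, 212.9, 281.2, 287.2] [ 0.535 -0.176  0.016] [ 0.378 -0.246  0.003] [ 0.605 -0.1    0.08 ]
fixture 0.19 [214.5, 219.2, 252.3, 253.9] [ 0.504 -0.167  0.051] [ 
[... 1532 characters left out ...]
52  0.222 0.02 ] [0.43  0.124 0.004] [0.61  0.296 0.191]
case_pocket 0.63 [408.6, 256.5, 451.3, 323.4] [ 0.436 -0.171  0.023] [ 0.385 -0.212  0.015] [ 0.493 -0.14   0.052]
lid 0.69 [258.2, 185.4, 267.9, 299.3] [0.518 0.128 0.189] [0.431 0.118 0.066] [0.614 0.149 0.193]
screwdriver 0.62 [334.6, 106.5, 347.6, 180.1] [ 0.777 -0.005  0.022] [ 0.677 -0.018  0.012] [0.827 0.005 0.028]
screwdriver 0.5 [259.8, 181.3, 270.2, 301.1] [0.518 0.128 0.19 ] [0.433 0.118 0.084] [0.612 0.147 0.193]
tin 0.66 [420.8, 119.9, 455.4, 156.9] [ 0.736 -0.199  0.068] [ 0.713 -0.232  0.006] [ 0.772 -0.172  0.073]
tin 0.62 [412.2, 214.0, 441.3, 267.9] [ 0.514 -0.16   0.051] [ 0.485 -0.184  0.045] [ 0.58  -0.147  0.084]
```

Run:
```python
from h import *
a=cv2.imread("pics/top0.png")[90:350,160:480]; a=cv2.resize(a,None,fx=2.4,fy=2.28)
cv2.imwrite("pics/topc.png",a)
w=np.load("top0.npy"); s=np.load("scene0.npy")
c=cv2.imread("pics/top0.png")
def rect(name,pts):
    r=cv2.minAreaRect((pts*1000).astype(np.float32)); print(name,len(pts),[np.round(x,1) for x in r[:2]],r[2].__round__(1) if hasattr(r[2],'__round__') else r[2])
def sel(w,xl,xh,yl,yh,zl,zh):
    return w[(w[...,0]>xl)&(w[...,0]<xh)&(w[...,1]>yl)&(w[...,1]<yh)&(w[...,2]>zl)&(w[...,2]<zh)]
P=sel(w,.33,.64,-.28,-.06,.011,.1); rect("fixture all top",P[:,:2])
P=sel(w,.38,.5,-.23,-.12,.044,.06); rect("block top",P[:,:2]); print(P.mean(0))
P=sel(w,.45,.6,-.22,-.12,.068,.1); rect("bar",P[:,:2]);print(np.percentile(P,[2,50,98],axis=0).round(3))
P=sel(w,.55,.62,-.2,-.11,.05,.066); rect("post",P[:,:2]); print(np.median(P,0))
P=sel(w,.4,.65,.14,.36,.04,.056); rect("case rim",P[:,:2])
P=sel(w,.4,.65,.14,.36,.014,.03); rect("insert",P[:,:2])
P=sel(w,.4,.65,.14,.36,.0,.012); rect("pocket floor",P[:,:2]); print(np.median(P,0))
for n,W in(("top",w),("scene",s)):
    P=sel(W,.4,.65,.1,.16,.07,.2); m=P.mean(0); U,S,V=np.linalg.svd(P-m,full_matrices=False); print(n,"lid",m.round(3),"normal",V[2].round(3),np.percentile(P,[1,99],axis=0).round(3))
```

```text
fixture all top 7916 [array([ 480.4, -168.9]), array([240.1, 131.2])] 9.1
block top 613 [array([ 440.5, -175.4]), array([96.1, 37. ])] 9.1
[ 0.42242546 -0.17769802  0.04968147]
bar 211 [array([ 495.2, -166.3]), array([15.8, 44. ])] 8.5
[[ 0.486 -0.188  0.074]
 [ 0.494 -0.165  0.081]
 [ 0.504 -0.145  0.084]]
post 154 [array([ 568.3, -154.6]), array([36.6, 32.2])] 8.6
[ 0.5640959  -0.15450296  0.05386885]
case rim 1143 [array([519.6, 223.7]), array([190.4, 144.2])] 3.2
insert 3661 [array([516.3, 234.8]), array([185. , 150.4])] 3.2
pocket floor 5060 [array([525.2, 250. ]), array([220. , 248.4])] 89.9
[0.51815767 0.24594784 0.00274976]
top lid [0.521 0.129 0.175] normal [-0.054  0.977  0.204] [[0.431 0.117 0.075]
 [0.617 0.149 0.193]]
scene lid [0.534 0.129 0.135] normal [-0.057  0.989  0.138] [[0.432 0.116 0.072]
 [0.62  0.143 0.191]]
```

View pics/topc.png

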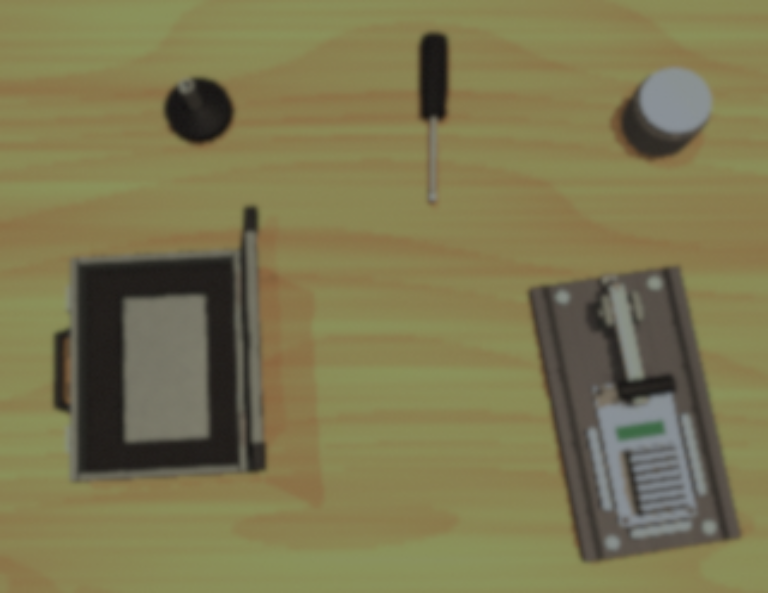

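View pics/scene0.png

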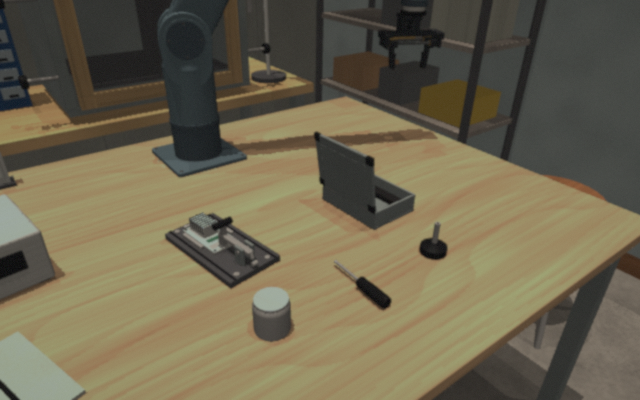

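```bash
cat > geo.py <<'E'
from h import *
F=np.array([.4804,-.1689]); fy=np.deg2rad(8.9)
def fix(x,y=0): c,s=np.cos(fy),np.sin(fy); return F+np.array([c*x-s*y,s*x+c*y])
def down(az): # tool x at azimuth az, tool y down
    x=np.array([np.cos(az),np.sin(az),0]); y=np.array([0,0,-1.]); return R.from_matrix(np.stack([x,y,np.cross(x,y)],1))
E
python3 - <<'E'
from geo import *
w=np.load("top0.npy").reshape(-1,3); w=w[~np.isnan(w[:,0])]
c,s=np.cos(fy),np.sin(fy); d=w[:,:2]-F; fx,fyy=d[:,0]*c+d[:,1]*s,-d[:,0]*s+d[:,1]*c
m=(abs(fx)<.13)&(abs(fyy)<.07)
b=m&(w[:,2]>.042)&(w[:,2]<.058)&(fx<0)
print("block",np.percentile(fx[b],[1,5,50,95,99]).round(4),np.percentile(fyy[b],[1,5,95,99]).round(4),np.median(w[b,2]))
b=m&(w[:,2]>.0195)&(w[:,2]<.026); print("plate",np.percentile(fx[b],[1,5,95,99]).round(4),np.percentile(fyy[b],[1,5,95,99]).round(4),np.median(w[b,2]))
a=np.deg2rad(3.2); C=np.array([.518,.225]); cy=np.array([np.cos(a),np.sin(a)]); cx=np.array([np.sin(a),-np.cos(a)])
d=w[:,:2]-C; X,Y=d@cx,d@cy
m=(abs(X)<.064)&(abs(Y)<.088)
p=m&(w[:,2]<.012); print("floor",np.percentile(X[p],[1,4,96,99]).round(4),np.percentile(Y[p],[1,4,96,99]).round(4),np.median(w[p,2]),p.sum())
r=(abs(X)<.09)&(abs(Y)<.11)&(w[:,2]>.043)&(w[:,2]<.052); print("rim",np.percentile(X[r],[.5,2,98,99.5]).round(4),np.percentile(Y[r],[.5,2,98,99.5]).round(4))
t=fix(.015); print("bar",t,to_tool([*t,.16],down(fy+np.pi/2)))
E
```

```text
block [-0.0878 -0.0855 -0.0608 -0.0352 -0.0331] [-0.0182 -0.0165  0.017   0.0179] 0.04971891982976068
plate [-0.1051 -0.1005  0.0192  0.1039] [-0.0462 -0.0395  0.0404  0.0504] 0.022139271607742983
floor [-0.0321 -0.0303  0.035   0.0372] [-0.0607 -0.057   0.0612  0.0652] 0.0061764839297049345 2237
rim [-0.0698 -0.0682  0.0728  0.0732] [-0.0935 -0.093   0.0954  0.0959]
bar [ 0.4952194  -0.16657934] (array([-60.03,  10.07, -52.01]), array([ 0.   , -0.575, -0.   ]))
```

```bash
python3 -m crank '[-6,-2,-5.2,0,-0.1,0,0, -60,-2,-52,0,-0.575,0,0, -60,-2,-52,0,-0.575,0,0, -60,-2,-52,0,-0.575,0,0, -60,-2,-52,0,-0.575,0,0, -60,-2,-52,0,-0.575,0,0, -60,-2,-52,0,-0.575,0,0, -60,-2,-52,0,-0.575,0,0, -60,-2,-52,0,-0.575,0,0, -60,-2,-52,0,-0.575,0,0, -60,-2,-52,0,-0.575,0,0, -60,-2,-52,0,-0.575,0,0, -60,-2,-52,0,-0.575,0,0, -60,-2,-52,0,-0.575,0,0, -60,-2,-52,0,-0.575,0,0, -60,-2,-52,0,-0.575,0,0, -60,-2,-52,0,-0.575,0,0, -60,-2,-52,0,-0.575,0,0, -60,-2,-52,0,-0.575,0,0, -60,-2,-52,0,-0.575,0,0]' 25
python3 - <<'E'
from geo import *
c=eyes.read_camera("wrist"); cv2.imwrite("pics/w1.png",c["frame"]); w=cloud(c)
P=w[(abs(w[...,0]-.495)<.05)&(abs(w[...,1]+.166)<.05)&(w[...,2]>.07)&(w[...,2]<.1)]
if len(P)>20: print(len(P),cv2.minAreaRect((P[:,:2]*1000).astype(np.float32)),P[:,2].max())
t=fix(.015); print(to_tool([*t,.078],down(fy+np.pi/2)),st()[0]["clock"])
E
```

```text
clock: 2.57
eef_pos: [0.496, -0.1744, 0.2815]
ee_rot: [-1.141, -1.316, 1.319]
wrist_force: [-0.2, -0.7, 0.8]
grip_width: 0.995
621 ((497.0560302734375, -168.31411743164062), (15.880558967590332, 44.08926010131836), 8.099372863769531) 0.08478631731799269
(array([ 0.54, 20.3 , -0.03]), array([ 0.001, -0.007, -0.003])) 2.6167
```

View pics/w1.png

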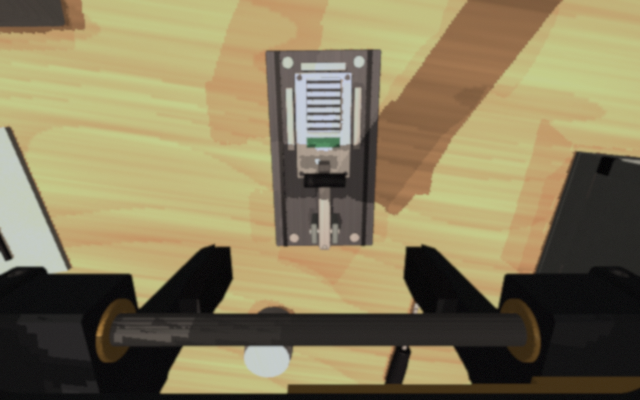

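```bash
python3 -m crank '[0.5,4,-0.1,0,0,0,0, 0.5,8,-0.1,0,0,0,0, 0.5,12,-0.1,0,0,0,0, 0.5,16,-0.1,0,0,0,0, 0.5,18.5,-0.1,0,0,0,60, 0.5,20.3,-0.1,0,0,0,100, 0.5,20.3,-0.1,0,0,0,255, 0.5,20.3,-0.1,0,0,0,255, 0.5,20.3,-0.1,0,0,0,255, 0.5,20.3,-0.1,0,0,0,255, 0.5,20.3,-0.1,0,0,0,255, 0.5,20.3,-0.1,0,0,0,255, 0.5,20.3,-0.1,0,0,0,255]' 25
python3 - <<'E'
from geo import *
s,p,r=st(); print(p,s["grip_width"],s["wrist_force"])
# arc: shifts in tool axes
for th in np.arange(.1,1.45,.1):
    a=np.arctan2(30,-70)-th; dx=76.16*np.cos(a)+70; dz=76.16*np.sin(a)-30
    v=r.inv().apply([dx*np.cos(fy),dx*np.sin(fy),dz])/10; print(round(th,1),v.round(2))
E
```

```text
clock: 3.7
eef_pos: [0.4973, -0.1683, 0.0796]
ee_rot: [-1.143, -1.318, 1.319]
wrist_force: [-0.3, -4.7, 6.5]
grip_width: 0.498
[ 0.49732007 -0.16827422  0.07955776] 0.4978380326047895 [-0.27860734 -4.65203832  6.52897786]
0.1 [-0.   -0.68 -0.34]
0.2 [-0.   -1.33 -0.74]
0.3 [-0.   -1.93 -1.21]
0.4 [ 0.   -2.48 -1.73]
0.5 [ 0.   -2.98 -2.31]
0.6 [ 0.01 -3.42 -2.93]
0.7 [ 0.01 -3.79 -3.59]
0.8 [ 0.01 -4.1  -4.29]
0.9 [ 0.02 -4.33 -5.02]
1.0 [ 0.02 -4.49 -5.76]
1.1 [ 0.03 -4.57 -6.52]
1.2 [ 0.03 -4.58 -7.28]
1.3 [ 0.04 -4.52 -8.04]
1.4 [ 0.05 -4.37 -8.78]
```

```bash
python3 -m crank '[0,-0.7,-0.34,0,0,0,255, 0,-1.33,-0.74,0,0,0,255, 0,-1.93,-1.2,0,0,0,255, 0,-2.5,-1.73,0,0,0,255, 0,-2.98,-2.31,0,0,0,255, 0,-3.42,-2.93,0,0,0,255, 0,-3.8,-3.6,0,0,0,255, 0,-4.1,-4.3,0,0,0,255, 0,-4.33,-5,0,0,0,255, 0,-4.5,-5.76,0,0,0,255, 0,-4.57,-6.5,0,0,0,255, 0,-4.58,-7.3,0,0,0,255, 0,-4.5,-8,0,0,0,255, 0,-4.4,-8.7,0,0,0,255, 0,-4.4,-8.7,0,0,0,255]' 25
python3 - <<'E'
from geo import *
s,p,r=st(); print(p,s["grip_width"],s["wrist_force"],fix(.107))
E
```

```text
clock: 4.95
eef_pos: [0.5858, -0.1543, 0.124]
ee_rot: [-1.144, -1.321, 1.318]
wrist_force: [5.2, 1.6, 6.2]
grip_width: 0.489
[ 0.58582434 -0.15427988  0.12402434] 0.48915182940798013 [5.20711844 1.61213177 6.22090731] [ 0.58611171 -0.15234599]
```

```bash
python3 -m crank '[0,0,0,0,0,0,100, 0,0,0,0,0,0,60, 0,0,0,0,0,0,30, 0,0,0,0,0,0,0, 0,-3,0,0,0,0,0, 0,-6,0,0,0,0,0, 0,-10,0,0,0,0,0,  0,-13,0,0,0,0,0, 0,-13,0,0,0,0,0]'
python3 - <<'E'
from geo import *
t=fix(-.0605)+[.001,-.0015]; print(to_tool([*t,.2],down(fy)),st()[1])
E
```

```text
clock: 5.7
eef_pos: [0.5874, -0.1552, 0.2603]
ee_rot: [-1.153, -1.326, 1.315]
wrist_force: [1.0, -0.3, 0.0]
grip_width: 0.999
(array([ 0.06,  5.77, 16.85]), array([0.019, 1.563, 0.006])) [ 0.58735173 -0.15515779  0.26034749]
```

```bash
python3 -m crank '[0,0,4,0,0.12,0,0, 0,0,8,0,0.24,0,0, 0,0,12,0,0.36,0,0, 0,0,16.85,0,0.48,0,0, 0,1,16.85,0.02,0.6,0,0, 0,1,16.85,0.02,0.72,0,0, 0,1,16.85,0.02,0.84,0,0, 0,1,16.85,0.02,0.96,0,0, 0,1,16.85,0.02,1.08,0,0, 0,1,16.85,0.02,1.2,0,0, 0,1,16.85,0.02,1.32,0,0, 0,1,16.85,0.02,1.44,0,0, 0,1,16.85,0.02,1.56,0,0, 0,1,16.85,0.02,1.563,0,0, 0,1,16.85,0.02,1.563,0,0]'
python3 - <<'E'
from geo import *
s,p,r=st(); print(p,r.as_matrix().round(3).tolist())
c=eyes.read_camera("wrist"); cv2.imwrite("pics/w2.png",c["frame"]); w=cloud(c)
B=fix(-.0605)
P=w[(abs(w[...,0]-B[0])<.045)&(abs(w[...,1]-B[1])<.035)&(w[...,2]>.044)&(w[...,2]<.058)]
print(len(P),cv2.minAreaRect((P[:,:2]*1000).astype(np.float32)) if len(P) else 0)
c=eyes.read_camera("top"); w=cloud(c)
P=w[(abs(w[...,0]-.57)<.05)&(abs(w[...,1]+.155)<.04)&(w[...,2]>.09)&(w[...,2]<.14)]
print("finger up pts",len(P),P.mean(0) if len(P) else 0)
print(to_tool([*B,.046],down(fy)))
E
```

```text
clock: 6.95
eef_pos: [0.4203, -0.18, 0.2473]
ee_rot: [-1.563, -0.126, 0.123]
wrist_force: [-0.5, 0.4, 0.6]
grip_width: 0.995
[ 0.42028752 -0.1799569   0.24726848] [[0.987, 0.001, -0.158], [0.158, 0.005, 0.987], [0.002, -1.0, 0.004]]
1869 ((422.4700622558594, -180.1480712890625), (55.86577606201172, 36.79167175292969), 9.22988224029541)
finger up pts 449 [ 0.57210464 -0.15296923  0.12196513]
(array([-1.000e-02,  2.014e+01,  8.000e-02]), array([-0.004,  0.003,  0.003]))
```

View pics/w2.png

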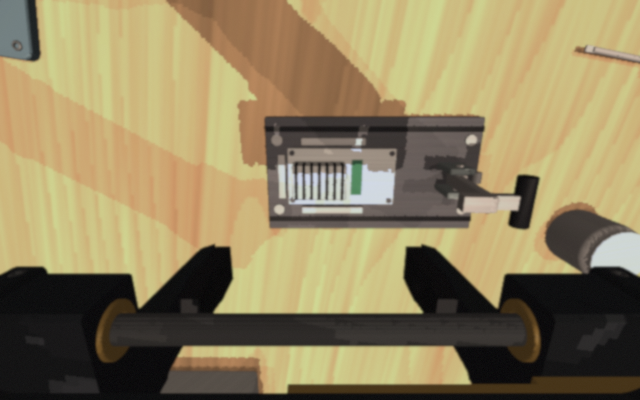

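Run:
```python
from geo import *
c=eyes.read_camera("wrist"); w=cloud(c)
print("z row180",[(u,round(float(w[180,u,2])*1000,1)) for u in range(284,400,4)])
print("z green col",[(v,round(float(w[v,357,2])*1000,1)) for v in range(155,205,5)])
print(to_tool([.4225,-.1801,.048],down(np.deg2rad(9.1))))
```

```text
z row180 [(284, 24.1), (288, 22.4), (292, 50.6), (296, 52.0), (300, 50.0), (304, 50.9), (308, 50.1), (312, 50.2), (316, 49.8), (320, 49.3), (324, 50.0), (328, 50.7), (332, 50.4), (336, 49.1), (340, 51.3), (344, 50.9), (348, 22.2), (352, 22.8), (356, 22.3), (360, 21.0), (364, 24.5), (368, 22.0), (372, 21.8), (376, 21.4), (380, 22.6), (384, 22.9), (388, 23.1), (392, 22.5), (396, 17.1)]
z green col [(155, 21.3), (160, 22.4), (165, 22.7), (170, 23.2), (175, 21.6), (180, 23.7), (185, 23.3), (190, 22.7), (195, 22.2), (200, 21.3)]
(array([ 0.13, 19.95, -0.12]), array([-0.004, -0.001,  0.003]))
```

```bash
python3 -m crank '[0.13,4,-0.12,0,0,0,0, 0.13,8,-0.12,0,0,0,0, 0.13,12,-0.12,0,0,0,0, 0.13,16,-0.12,0,0,0,0, 0.13,18.5,-0.12,0,0,0,0, 0.13,20,-0.12,0,0,0,0, 0.13,20.05,-0.12,0,0,0,40, 0.13,20.05,-0.12,0,0,0,255, 0.13,20.05,-0.12,0,0,0,255, 0.13,20.05,-0.12,0,0,0,255, 0.13,20.05,-0.12,0,0,0,255, 0.13,20.05,-0.12,0,0,0,255, 0.13,20.05,-0.12,0,0,0,255]' 35
```

```text
clock: 8.18
eef_pos: [0.423, -0.18, 0.047]
ee_rot: [-1.563, -0.127, 0.123]
wrist_force: [0.2, 0.5, -2.4]
grip_width: 0.635
```

```bash
python3 -m crank '[0,-0.5,0,0,0,0,255, 0,-1,0,0,0,0,255, 0,-2,0,0,0,0,255, 0,-4,0,0,0,0,255, 0,-7.5,0,0,0,0,255, 0,-11,0,0,0,0,255, 0,-15,0,0,0,0,255, 0,-19,0,0,0,0,255, 0,-23,0,0,0,0,255, 0,-23,0,0,0,0,255, 0,-23,0,0,0,0,255]' 35
python3 - <<'E'
from geo import *
print(st()[0]["grip_width"]); print(to_tool([.497,.2206,.27],down(np.deg2rad(3.2))))
E
```

```text
clock: 9.1
eef_pos: [0.4235, -0.1812, 0.2793]
ee_rot: [-1.563, -0.132, 0.118]
wrist_force: [0.7, -0.4, -3.0]
grip_width: 0.635
0.6346434582056324
(array([13.64,  1.2 , 38.5 ]), array([-0.004,  0.104,  0.009]))
```

```bash
python3 -m crank '[0.5,0,1.5,0,0,0,255, 1.5,0,4,0,0,0,255, 2.6,0,7.4,0,0.02,0,255, 3.9,0,11,0,0.04,0,255, 5.1,0,14.5,0,0.06,0,255, 6.4,0,18,0,0.08,0,255, 7.6,0,21.5,0,0.1,0,255, 8.9,0,25,0,0.104,0,255, 10.1,0,28.5,0,0.104,0,255, 11.4,0,32,0,0.104,0,255, 12.4,0,35,0,0.104,0,255, 13.2,0,37.2,0,0.104,0,255, 13.6,0,38.5,0,0.104,0,255, 13.6,0,38.5,0,0.104,0,255, 13.6,0,38.5,0,0.104,0,255]' 35
python3 - <<'E'
from geo import *
print(st()[1])
c=eyes.read_camera("wrist"); cv2.imwrite("pics/w3.png",c["frame"]); w=cloud(c); np.save("w3.npy",w)
a=np.deg2rad(3.2); C=np.array([.522,.222]); cy=np.array([np.cos(a),np.sin(a)]); cx=np.array([np.sin(a),-np.cos(a)])
W=w.reshape(-1,3); W=W[~np.isnan(W[:,0])]; d=W[:,:2]-C; X,Y=d@cx,d@cy
p=(abs(X)<.062)&(abs(Y)<.086)&(W[:,2]<.012); print("floor",p.sum(),np.percentile(X[p],[1,4,96,99]).round(4),np.percentile(Y[p],[1,4,96,99]).round(4))
r=(abs(X)<.09)&(abs(Y)<.11)&(W[:,2]>.043)&(W[:,2]<.053); print("rim",r.sum(),np.percentile(X[r],[.5,2,98,99.5]).round(4),np.percentile(Y[r],[.5,2,98,99.5]).round(4),np.median(W[r,2]))
m=W[(W[:,2]>.2)&(abs(X)<.08)&(abs(Y)<.12)]; print("held",len(m),np.percentile(m,[2,98],axis=0).round(3) if len(m) else 0)
E
```

```text
clock: 10.35
eef_pos: [0.4958, 0.2193, 0.2808]
ee_rot: [-1.568, -0.049, 0.039]
wrist_force: [-0.6, -1.8, -1.8]
grip_width: 0.631
[0.49581318 0.21931881 0.28083048]
floor 5696 [-0.0318 -0.0294  0.0365  0.0382] [-0.064  -0.0602  0.0592  0.063 ]
rim 2171 [-0.0716 -0.0706  0.027   0.0306] [-0.0956 -0.095   0.0931  0.0937] 0.04763217718879453
held 89385 [[0.417 0.212 0.256]
 [0.574 0.256 0.357]]
```

View pics/w3.png

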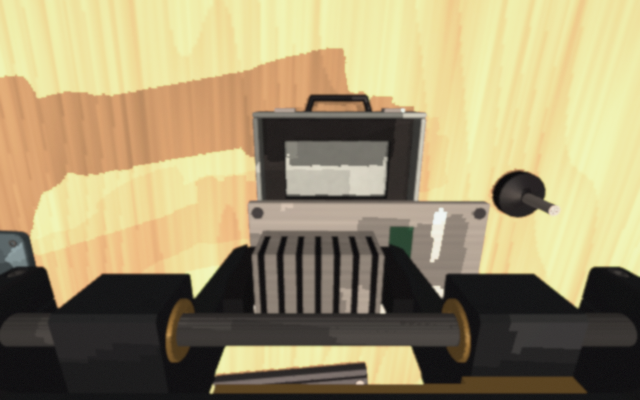

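Run:
```python
from geo import *
w=np.load("w3.npy"); t=np.load("top0.npy")
a=np.deg2rad(3.2); cy=np.array([np.cos(a),np.sin(a)]); cx=np.array([np.sin(a),-np.cos(a)])
c=eyes.read_camera("wrist"); print("cam",c["world_from_camera"].round(3).tolist())
for n,W,C in(("wrist",w,[.522,.222]),("top",t,[.52,.2238])):
    W=W.reshape(-1,3); W=W[~np.isnan(W[:,0])]; d=W[:,:2]-np.array(C); X,Y=d@cx*1000,d@cy*1000
    m=(abs(Y)<50)&(abs(X)<90)&(W[:,2]<.2)
    e=np.arange(-80,84,2); 
    print(n,"X:",[(int(q),round(float(np.median(W[m&(X>=q)&(X<q+2),2]))*1000)) for q in e if (m&(X>=q)&(X<q+2)).sum()>3])
    m=(abs(X)<20)&(abs(Y)<110)&(W[:,2]<.2); e=np.arange(-104,104,2)
    print(n,"Y:",[(int(q),round(float(np.median(W[m&(Y>=q)&(Y<q+2),2]))*1000)) for q in e if abs(q)>54 and (m&(Y>=q)&(Y<q+2)).sum()>2])
```

```text
cam [[0.998, 0.05, 0.024, 0.491], [0.055, -0.953, -0.298, 0.296], [0.008, 0.299, -0.954, 0.406], [0.0, 0.0, 0.0, 1.0]]
wrist X: [(-80, 27), (-78, 0), (-76, 0), (-74, 1), (-72, 1), (-70, 1), (-68, 47), (-66, 48), (-64, 48), (-62, 21), (-60, 20), (-58, 20), (-56, 20), (-54, 20), (-52, 20), (-50, 20), (-48, 20), (-46, 20), (-44, 20), (-42, 20), (-40, 20), (-38, 20), (-36, 20), (-32, 6), (-30, 6), (-28, 6), (-26, 6), (-24, 7), (-22, 6), (-20, 6), (-18, 6), (-16, 6), (-14, 6), (-12, 6), (-10, 6), (-8, 6), (-6, 6), (-4, 6), (-2, 6), (0, 7), (2, 6), (4, 6), (6, 6), (8, 6), (10, 6), (12, 6), (14, 6), (16, 6), (18, 6), (20, 6), (22, 6), (24, 6), (26, 6), (28, 6), (30, 6), (32, 6), (34, 6), (36, 6), (38, 16), (40, 20)]
wrist Y: [(-96, 48), (-94, 48), (-92, 48), (-90, 29), (-88, 20), (-86, 20), (-84, 20), (-82, 20), (-80, 20), (-78, 20), (-76, 20), (-74, 20), (-72, 20), (-70, 20), (-68, 20), (-66, 17), (-64, 6), (-62, 6), (-60, 6), (-58, 6), (-56, 6), (56, 6), (58, 6), (60, 6), (62, 13), (64, 20), (66, 20), (68, 20), (70, 20), (72, 20), (74, 20), (76, 20), (78, 20), (80, 20), (82, 20), (84, 20)
[... 595 characters left out ...]
 (34, 6), (36, 6), (38, 19), (40, 20), (42, 21), (44, 20), (46, 20), (48, 20), (50, 20), (52, 20), (54, 20), (56, 20), (58, 20), (60, 20), (62, 20), (66, 47), (68, 48), (70, 48), (72, 61), (74, 71), (76, 84), (78, 98), (80, 1), (82, 1)]
top Y: [(-104, 1), (-102, 0), (-100, 0), (-98, 0), (-96, 47), (-94, 48), (-92, 48), (-90, 20), (-88, 20), (-86, 20), (-84, 20), (-82, 20), (-80, 21), (-78, 20), (-76, 20), (-74, 20), (-72, 20), (-70, 20), (-68, 20), (-66, 20), (-64, 7), (-62, 7), (-60, 7), (-58, 7), (-56, 6), (56, 6), (58, 7), (60, 6), (62, 11), (64, 20), (66, 20), (68, 20), (70, 20), (72, 20), (74, 20), (76, 20), (78, 20), (80, 21), (82, 21), (84, 20), (86, 21), (88, 37), (90, 48), (92, 48)]
```

Run:
```python
from geo import *
w=np.load("w3.npy"); a=np.deg2rad(3.2); s,p,r=st(); print(p, s["grip_width"])
P=w[195:290,240:500].reshape(-1,3); P=P[(P[:,2]>.245)&(P[:,2]<.262)]
q=r.inv().apply(P-p)*1000
print("plate tool xyz pct",np.percentile(q,[.5,2,50,98,99.5],axis=0).round(1))
e=q[(q[:,2]<-20)]; u,v=np.polyfit(e[:,0],e[:,1],1); print("tilt of plate top along tool x",u)
M=w[200:203,260:480].reshape(-1,3)
E=[]
for x0 in range(-30,80,10):
    k=q[(abs(q[:,0]-x0)<4)]; E.append((x0,k[:,2].min().round(1),k[:,2].max().round(1)))
print(E)
print(to_tool([.521-.025*np.cos(a),.2198-.025*np.sin(a),.15],down(a)), r.as_matrix().round(3).tolist())
```

```text
[0.49624004 0.21799128 0.28147311] 0.6319298402208658
plate tool xyz pct [[-34.3  20.  -12.3]
 [-32.4  21.5  -6.5]
 [ 43.4  25.4  21.5]
 [ 83.   28.8  32.7]
 [ 84.3  30.1  32.9]]Traceback (most recent call last):
  File "<stdin>", line 6, in <module>
    raise TypeError("expected non-empty vector for x")
TypeError: expected non-empty vector for x
```

Run:
```python
from geo import *
w=np.load("w3.npy"); a=np.deg2rad(3.2); s,p,r=st()
P=w[195:290,240:500].reshape(-1,3); P=P[(P[:,2]>.245)&(P[:,2]<.264)]
q=r.inv().apply(P-p)*1000
A=np.c_[q[:,0],q[:,2],np.ones(len(q))]; print("tilt",np.linalg.lstsq(A,q[:,1],rcond=None)[0].round(4))
print(to_tool([.521-.025*np.cos(a),.2198-.025*np.sin(a),.15],down(a)), r.as_matrix().round(3).tolist())
```

```text
tilt [1.10000e-02 4.38000e-02 2.39828e+01]
(array([-0.12, 13.15,  0.  ]), array([-0.003, -0.003,  0.007])) [[0.999, 0.007, -0.053], [0.053, 0.003, 0.999], [0.007, -1.0, 0.003]]
```

```bash
python3 -m crank '[-0.1,2,0,0,0,0.007,255, -0.1,5,0,0,0,0.007,255, -0.12,8.5,0,0,0,0.007,255, -0.12,12,0,0,0,0.007,255, -0.15,15,0,0,0,0.007,255, -0.17,18,0,0,0,0.007,255, -0.17,20,0,0,0,0.007,255, -0.17,20.6,0,0,0,0.007,255, -0.17,20.6,0,0,0,0.007,255, -0.17,20.6,0,0,0,0.007,255]' 35
python3 - <<'E'
from geo import *
a=np.deg2rad(3.2);s,p,r=st(); print(p,s["wrist_force"]); print(to_tool([.521-.025*np.cos(a),.2198-.025*np.sin(a),.038],down(a)))
c=eyes.read_camera("wrist"); cv2.imwrite("pics/w4.png",c["frame"])
E
```

```text
clock: 11.28
eef_pos: [0.4968, 0.2178, 0.0764]
ee_rot: [-1.567, -0.041, 0.039]
wrist_force: [0.9, -0.3, -2.1]
grip_width: 0.63
[0.49678358 0.21776705 0.07643784] [ 0.88816289 -0.27810261 -2.05129537]
(array([-0.08,  3.84,  0.06]), array([-0.003, -0.004,  0.001]))
```

View pics/w4.png

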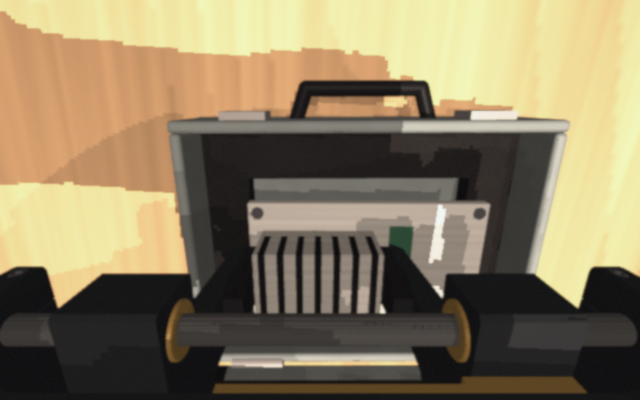

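Run:
```python
from geo import *
c=eyes.read_camera("wrist"); print(c["cx"],c["cy"],c["fx"]); w=cloud(c)
a=np.deg2rad(3.2); C=np.array([.521,.2198]); cy=np.array([np.cos(a),np.sin(a)]); cx=np.array([np.sin(a),-np.cos(a)])
for row in (184,190,196):
    z=w[row,:,2]*1000; k=np.where(abs(z-6)<5)[0]; k=k[(k>200)&(k<520)]; print(row,k.min(),k.max(),[((w[row,j,:2]-C)@cy*1000).round(1) for j in (k.min(),k.max())])
for col in (300,340,380,420):
    z=w[:,col,2]*1000; k=np.where(abs(z-6)<5)[0]; k=k[(k>150)&(k<220)]; print(col,k.min(),k.max(),((w[k.min(),col,:2]-C)@cx*1000).round(1))
for row in (206,212,220):
    z=w[row,:,2]*1000; k=np.where(abs(z-51)<6)[0]; k=k[(k>200)&(k<520)]; print("plate",row,k.min(),k.max(),[((w[row,j,:2]-C)@cy*1000).round(1) for j in (k.min(),k.max())])
for col in (270,340,420,470):
    z=w[:,col,2]*1000; k=np.where(abs(z-51)<6)[0]; k=k[(k>180)&(k<300)]; print("plate",col,k.min(),((w[k.min(),col,:2]-C)@cx*1000).round(1))
print([(r,round(float(w[r,440,2])*1000)) for r in range(170,290,8)],[(r,round(float(w[r,256,2])*1000)) for r in range(204,230,8)])
```

```text
317.7050987171599 202.60359321460618 318.55602090740564
184 252 459 [np.float64(-64.0), np.float64(64.4)]
190 252 458 [np.float64(-63.9), np.float64(64.2)]
196 252 457 [np.float64(-63.8), np.float64(64.1)]
300 179 199 -32.7
340 179 199 -32.3
380 179 200 -32.4
420 179 200 -32.3
plate 206 247 489 [np.float64(-57.7), np.float64(61.5)]
plate 212 248 488 [np.float64(-57.3), np.float64(61.5)]
plate 220 248 486 [np.float64(-58.1), np.float64(60.8)]
plate 270 200 -31.3
plate 340 200 -31.0
plate 420 201 -31.0
plate 470 201 -30.5
[(170, 20), (178, 19), (186, 6), (194, 6), (202, 51), (210, 53), (218, 52), (226, 53), (234, 52), (242, 53), (250, 52), (258, 51), (266, 52), (274, 52), (282, 53)] [(204, 51), (212, 52), (220, 51), (228, 52)]
```

```bash
python3 -m crank '[-0.18,0.3,0.1,0,0,0,255, -0.18,1,0.1,0,0,0,255, -0.18,1.8,0.1,0,0,0,255, -0.18,2.5,0.1,0,0,0,255, -0.18,3.1,0.1,0,0,0,255, -0.18,3.5,0.1,0,0,0,255, -0.18,3.7,0.1,0,0,0,255, -0.18,3.8,0.1,0,0,0,255, -0.18,3.8,0.1,0,0,0,255]' 35
```

```text
clock: 12.13
eef_pos: [0.4963, 0.2197, 0.0394]
ee_rot: [-1.566, -0.044, 0.038]
wrist_force: [1.0, -1.1, 0.4]
grip_width: 0.633
```

```bash
python3 -m crank '[0,0.1,0,0,0,0,255, 0,0.2,0,0,0,0,255, 0,0.25,0,0,0,0,255, 0,0.25,0,0,0,0,255, 0,0.25,0,0,0,0,255]' 35
```

```text
clock: 12.55
eef_pos: [0.4974, 0.2199, 0.0379]
ee_rot: [-1.565, -0.045, 0.036]
wrist_force: [1.1, -1.5, 9.1]
grip_width: 0.634
```

Run:
```python
from geo import *
c=eyes.read_camera("wrist"); w=cloud(c); a=np.deg2rad(3.2); C=np.array([.521,.2198]); cy=np.array([np.cos(a),np.sin(a)]); cx=np.array([np.sin(a),-np.cos(a)])
cv2.imwrite("pics/w5.png",c["frame"])
d=w[...,:2]-C; X,Y=d@cx*1000,d@cy*1000; Z=w[...,2]*1000
for x0 in(-40,-28,-20,-10):
  print(x0,[(y0,(round(float(np.median(Z[m])),1) if m.sum()>3 else None)) for y0 in range(-65,70,10) for m in [(abs(X-x0)<3)&(abs(Y-y0)<3)&(Z<30)]])
```

```text
-40 [(-65, 20.2), (-55, 20.2), (-45, 20.3), (-35, 20.3), (-25, 20.2), (-15, 20.2), (-5, 20.2), (5, 20.1), (15, 20.2), (25, 20.2), (35, 20.2), (45, 20.2), (55, 20.3), (65, 20.5)]
-28 [(-65, 18.4), (-55, 13.5), (-45, 13.1), (-35, 13.3), (-25, 13.3), (-15, 13.3), (-5, 13.3), (5, 13.5), (15, 13.6), (25, 13.7), (35, 13.7), (45, 13.8), (55, 14.0), (65, 18.4)]
-20 [(-65, 18.7), (-55, 12.9), (-45, 17.2), (-35, 17.9), (-25, 17.7), (-15, 17.5), (-5, 17.8), (5, 13.9), (15, 13.7), (25, 13.7), (35, 13.7), (45, 13.9), (55, 13.8), (65, 18.5)]
-10 [(-65, 19.6), (-55, 20.7), (-45, None), (-35, None), (-25, None), (-15, None), (-5, None), (5, None), (15, 22.2), (25, 13.8), (35, 13.6), (45, 13.9), (55, 13.9), (65, 17.9)]
```

View pics/w5.png

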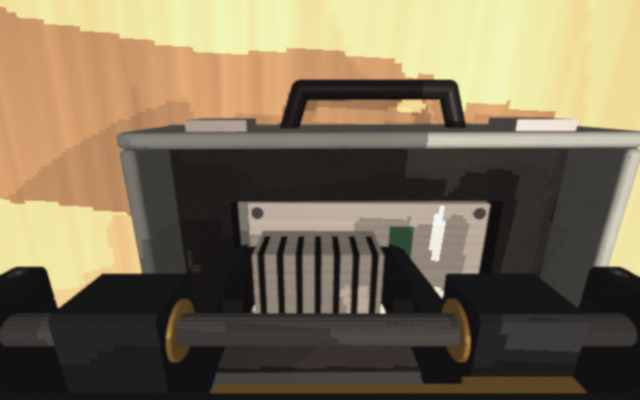

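```bash
python3 -m crank '[0,0,0,0,0,0,85, 0,0,0,0,0,0,75, 0,0,0,0,0,0,65, 0,0,0,0,0,0,65, 0,-1,0,0,0,0,65, 0,-3,0,0,0,0,65, 0,-6,0,0,0,0,65, 0,-10,0,0,0,0,65, 0,-14,0,0,0,0,65, 0,-18,0,0,0,0,65, 0,-22,0,0,0,0,65, 0,-22,0,0,0,0,65]'
python3 - <<'E'
from geo import *
s,p,r=st();print(p,s["grip_width"])
c=eyes.read_camera("wrist"); w=cloud(c); a=np.deg2rad(3.2); C=np.array([.521,.2198]); cy=np.array([np.cos(a),np.sin(a)]); cx=np.array([np.sin(a),-np.cos(a)])
cv2.imwrite("pics/w6.png",c["frame"])
d=w[...,:2]-C; X,Y=d@cx*1000,d@cy*1000; Z=w[...,2]*1000
for x0 in(-40,-25,0,25):
  print(x0,[(y0,(round(float(np.median(Z[m])),1) if m.sum()>3 else None)) for y0 in range(-75,80,10) for m in [(abs(X-x0)<3)&(abs(Y-y0)<3)&(Z<60)]])
t=cloud(eyes.read_camera("top")); np.save("top1.npy",t)
P=t[(t[...,0]>.4)&(t[...,0]<.65)&(t[...,1]>.09)&(t[...,1]<.17)&(t[...,2]>.1)&(t[...,2]<.22)]; print("lid",len(P),np.percentile(P,[1,50,99],axis=0).round(3))
E
```

```text
clock: 13.6
eef_pos: [0.499, 0.2199, 0.2651]
ee_rot: [-1.559, -0.052, 0.028]
wrist_force: [1.6, -0.2, 0.7]
grip_width: 0.744
[0.49903119 0.21985856 0.26505372] 0.7437655996348799
-40 [(-75, 19.9), (-65, 20.4), (-55, 20.2), (-45, 20.3), (-35, 20.3), (-25, 19.9), (-15, 20.4), (-5, 20.2), (5, 20.2), (15, 20.4), (25, 20.4), (35, 20.1), (45, 20.2), (55, 20.4), (65, 20.4), (75, 20.6)]
-25 [(-75, 20.3), (-65, 19.3), (-55, 12.5), (-45, 11.9), (-35, 12.3), (-25, 11.8), (-15, 12.3), (-5, 12.1), (5, 12.1), (15, 12.2), (25, 12.3), (35, 12.0), (45, 12.1), (55, 12.3), (65, 18.6), (75, 20.2)]
0 [(-75, 20.3), (-65, 19.4), (-55, 12.1), (-45, 40.4), (-35, 40.3), (-25, 40.0), (-15, 40.4), (-5, 40.4), (5, 39.9), (15, 12.1), (25, 12.2), (35, 12.6), (45, 11.9), (55, 12.5), (65, 18.8), (75, 20.3)]
25 [(-75, 20.0), (-65, 19.6), (-55, 12.4), (-45, 12.2), (-35, 12.7), (-25, 12.3), (-15, 12.5), (-5, 12.4), (5, 12.5), (15, 12.0), (25, 12.0), (35, 12.1), (45, 12.4), (55, 12.2), (65, 18.7), (75, 20.4)]
lid 798 [[0.431 0.117 0.108]
 [0.52  0.127 0.19 ]
 [0.617 0.146 0.194]]
```

Run:
```python
from geo import *
a=np.deg2rad(3.2); print(to_tool([.529,.075,.275],down(a)))
```

```text
(array([  2.55,  -1.67, -14.57]), array([-0.007, -0.004,  0.008]))
```

```bash
python3 -m crank '[0,-1.2,0,-0.007,0,0.008,255, 1,-1.7,-3,-0.007,0,0.008,255, 2,-1.7,-6.5,-0.007,0,0.008,255, 2.6,-1.7,-10,-0.007,0,0.008,255, 2.6,-1.7,-13,-0.007,0,0.008,255, 2.6,-1.7,-14.6,-0.007,0,0.008,255, 2.6,-1.7,-14.6,-0.007,0,0.008,255, 2.6,-1.7,-14.6,-0.007,0,0.008,255, 2.6,2,-14.6,-0.007,0,0.008,255, 2.6,5,-14.6,-0.007,0,0.008,255, 2.6,8,-14.6,-0.007,0,0.008,255, 2.6,8.2,-14.6,-0.007,0,0.008,255, 2.6,8.2,-14.6,-0.007,0,0.008,255]' 20
python3 - <<'E'
from geo import *
a=np.deg2rad(3.2); s,p,r=st(); H=np.array([.525,.150]); U=np.array([-np.sin(a),np.cos(a)])
print(p,(p[:2]-H)@U,s["wrist_force"],s["grip_width"])
for th in [1.75,1.65,1.55,1.45,1.35,1.25,1.15,1.05,.95,.85,.75,.65,.55,.45,.35,.25,.15,.08,0,-.03]:
    rho=110; u=(rho*np.cos(th)-8*np.sin(th)-9)/1000; z=(48.5+rho*np.sin(th)+8*np.cos(th)+22)/1000
    print(th,to_tool([*(H+U*u),z])[0])
E
```

```text
clock: 14.78
eef_pos: [0.5286, 0.0768, 0.1747]
ee_rot: [-1.571, -0.039, 0.047]
wrist_force: [-0.2, 0.1, 1.0]
grip_width: 0.004
[0.52859863 0.07684991 0.17469604] -0.07323690834809815 [-0.20001843  0.13234571  1.00227999] 0.004312350263596295
1.75 [ 0.04 -0.26  3.68]
1.65 [ 0.04 -0.48  4.76]
1.55 [ 0.04 -0.6   5.85]
1.45 [ 0.04 -0.6   6.95]
1.35 [ 0.04 -0.49  8.05]
1.25 [ 0.03 -0.27  9.13]
1.15 [ 0.03  0.05 10.19]
1.05 [ 0.04  0.48 11.2 ]
0.95 [ 0.04  1.   12.17]
0.85 [ 0.04  1.62 13.08]
0.75 [ 0.04  2.33 13.93]
0.65 [ 0.04  3.12 14.7 ]
0.55 [ 0.05  3.98 15.38]
0.45 [ 0.05  4.91 15.98]
0.35 [ 0.05  5.89 16.48]
0.25 [ 0.06  6.92 16.89]
0.15 [ 0.06  7.98 17.18]
0.08 [ 0.07  8.74 17.33]
0 [ 0.07  9.61 17.43]
-0.03 [ 0.07  9.94 17.45]
```

```bash
python3 -m crank '[0,-0.1,1.5,0,0,0,255, 0,-0.3,2.6,0,0,0,255, 0,-0.3,3.7,0,0,0,255, 0,-0.5,4.8,0,0,0,255, 0,-0.6,5.85,0,0,0,255, 0,-0.6,6.95,0,0,0,255, 0,-0.5,8,0,0,0,255, 0,-0.3,9.1,0,0,0,255, 0,0,10.2,0,0,0,255, 0,0.5,11.2,0,0,0,255, 0,1,12.2,0,0,0,255, 0,1.6,13.1,0,0,0,255, 0,2.3,13.9,0,0,0,255, 0,3.1,14.7,0,0,0,255, 0,4,15.4,0,0,0,255, 0,4.9,16,0,0,0,255, 0,5.9,16.5,0,0,0,255]'
python3 - <<'E'
from geo import *
a=np.deg2rad(3.2); s,p,r=st(); H=np.array([.525,.150]); U=np.array([-np.sin(a),np.cos(a)])
print(p,(p[:2]-H)@U,s["wrist_force"])
t=cloud(eyes.read_camera("top")); d=t[...,:2]-H; u=d@U; v=d@np.array([np.cos(a),np.sin(a)])
m=(abs(v)<.09)&(u>.02)&(u<.15)&(t[...,2]>.05)&(t[...,2]<.2)&(abs(v)>.055)
print(m.sum()); print(np.polyfit(u[m],t[...,2][m],1) if m.sum()>50 else 0)
E
```

```text
clock: 16.2
eef_pos: [0.519, 0.2423, 0.1145]
ee_rot: [-1.571, -0.039, 0.047]
wrist_force: [0.4, -1.2, 0.3]
grip_width: 0.008
[0.51901224 0.24228006 0.11451519] 0.09247042355432365 [ 0.44253626 -1.20946653  0.26680263]
2436
[1.21013149 0.03834832]
```

Run:
```python
from geo import *
c=eyes.read_camera("scene"); d=eyes.read_camera("top")
cv2.imwrite("pics/s7.png",np.hstack([cv2.resize(c["frame"][80:300,220:480],(400,340)),cv2.resize(d["frame"][150:340,140:360],(394,340))]))
```

```text
(no output)
```

View pics/s7.png

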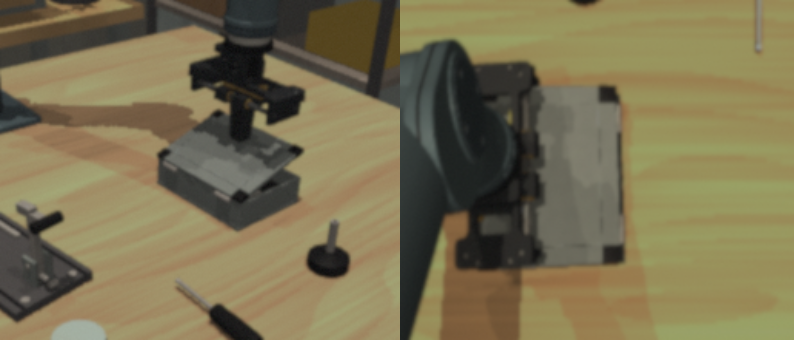

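```bash
python3 -m crank '[0,1,0.3,0,0,0,255, 0,1.8,0.5,0,0,0,255, 0,2.5,0.7,0,0,0,255, 0,3.1,0.8,0,0,0,255, 0,3.5,0.8,0,0,0,255, 0,3.7,0.8,0,0,0,255, 0,3.9,0.8,0,0,0,255, 0,3.9,0.8,0,0,0,255]'
```

```text
clock: 17.02
eef_pos: [0.5175, 0.2499, 0.0787]
ee_rot: [-1.569, -0.036, 0.05]
wrist_force: [-11.7, -3.5, 39.0]
grip_width: 0.006
```

```bash
python3 -m crank '[0,-0.5,0,0,0,0,255, 0,-2,0,0,0,0,255, 0,-5,0,0,0,0,255, 0,-9,0,0,0,0,255, 0,-13,0,0,0,0,255, 0,-17,0,0,0,0,255, 0,-20,4,0,0,0,255, 0,-20,8,0,0,0,255, 0,-20,12,0,0,0,255, 0,-20,16,0,0,0,255, 0,-20,20,0,0,0,255, 0,-20,24,0,0,0,255, 0,-20,24,0,0,0,255]'
python3 - <<'E'
from geo import *
a=np.deg2rad(3.2); H=np.array([.525,.150]); U=np.array([-np.sin(a),np.cos(a)])
c=eyes.read_camera("scene"); d0=eyes.read_camera("top")
for n,k in(("top",d0),("scene",c)):
    t=cloud(k); d=t[...,:2]-H; u=d@U; v=d@np.array([np.cos(a),np.sin(a)])
    m=(abs(v)<.085)&(u>.01)&(u<.135)&(t[...,2]>.04)&(t[...,2]<.09)
    A=np.c_[u[m],v[m],np.ones(m.sum())]; print(n,m.sum(),np.linalg.lstsq(A,t[...,2][m],rcond=None)[0].round(4))
    e=(abs(v)<.08)&(u>.125)&(u<.137)&(t[...,2]<.09); print("edge z",np.median(t[...,2][e]))
    P=t[(abs(t[...,0]-.58)<.06)&(abs(t[...,1]+.155)<.04)&(t[...,2]>.1)&(t[...,2]<.14)]; print("finger up",len(P),P.mean(0).round(3))
    for q in("screwdriver","tin","clamp_knob"):
        r=nets.cut_out(k,q)
        if r: x=t[r[0]["region"]]; print(q,round(r[0]["score"],2),np.nanmedian(x,0).round(3))
cv2.imwrite("pics/s8.png",np.hstack([cv2.resize(c["frame"][80:360,140:480],(400,340)),cv2.resize(d0["frame"][90:350,140:480],(400,340))]))
E
```

```text
clock: 18.1
eef_pos: [0.5014, 0.4993, 0.2771]
ee_rot: [-1.565, -0.042, 0.061]
wrist_force: [-1.8, 0.7, -1.6]
grip_width: 0.004
top 5779 [ 0.0002 -0.0002  0.0572]
edge z 0.05682596930301698
finger up 441 [ 0.572 -0.153  0.122]
screwdriver 0.76 [ 0.774 -0.005  0.022]
tin 0.96 [ 0.737 -0.199  0.068]
clamp_knob 0.98 [0.752 0.197 0.022]
scene 1603 [-0.0002  0.0001  0.0567]
edge z 0.05629970331222589
finger up 354 [ 0.577 -0.158  0.12 ]
screwdriver 0.98 [ 0.787 -0.013  0.019]
tin 0.94 [ 0.765 -0.216  0.057]
clamp_knob 0.79 [0.763 0.191 0.02 ]
```

View pics/s8.png

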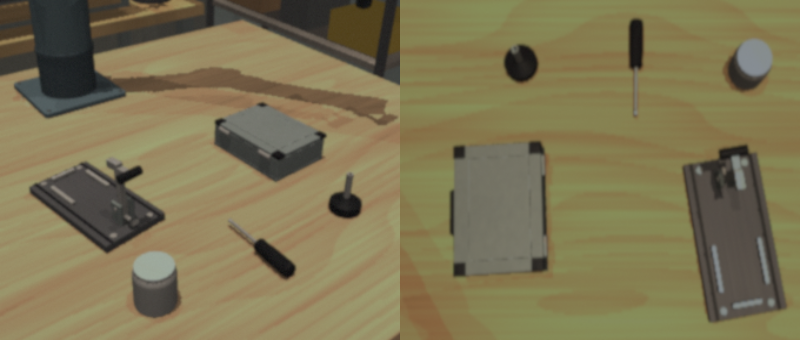

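Lid flat (slope 0, top at 56.5 mm), finger up, bystanders unmoved, robot clear.

```bash
python3 -c "
from workcell import ticket; print(ticket.close_job())"
```

```text
the job is handed in; nothing more can be done
None
```

The job is done and handed in at about 18 s of robot time. I raised the finger until it snapped over, moved the module into the case pocket, then pushed the lid shut.

- **Module:** after release, the plate's top measured 12 mm above the bench everywhere and the block's top 40 mm. That is fully seated, below the 48 mm rim.
- **Lid:** flat in both camera views, with its top about 57 mm above the bench, as expected when shut.
- **Finger:** still up by itself after the lid was closed.
- **Bystanders:** the tin, screwdriver and clamp knob are where they started, within the measurement noise of a few millimetres. The arm was clear of everything when I handed in.

Three readings were off or close to a limit:
- **Camera mismatch:** the top and wrist cameras disagreed by about 2 mm. I used the wrist camera, which matched where the gripper met the bar.
- **Force on the lid:** the push against its stop peaked at about 39 N at the wrist, applied with the fingertips.
- **Module release:** the module was let go about 1 mm above full seat and settled the rest by itself.

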